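# Change the piece in the carver's angle vise

### The arm

A 7-joint arm with a two-finger parallel gripper is mounted at the origin on the work surface. World frame = base frame: x ahead of the robot, y to its left, z up, the work surface at z = 0. Lengths are in m, angles in rad, forces in N, time in s.
With the tool pointing down it reaches from about 0.425 to 1.025 m from the base axis. Payload 9.4 kg.
Tool frame: the origin (TCP) lies midway between the tips of the shut fingers; the grasp point (between the pads) lies 19 mm behind it; z points along the fingers, y is the line along which they close (so a half turn about z gives the same grasp; the last joint's range is limited). The gripper opens to 93 mm and grips with 3 to 60 N. Pads are 15 mm wide; open, the fingers measure 128 mm over their backs; the gripper's body (75 mm by 188 mm) begins 65 mm behind the grasp point.
Start: joints at [1.159, 0.599, -0.003, 1.599, 0.002, 0.943, -0.08], TCP at [0.238, -0.685, 0.219] pointing down, gripper open.
Joint ranges: [-2.57, 2.57], [-0.35, 1.97], [-1.29, 1.29], [0.11, 2.56], [-1.05, 4.19], [0.11, 1.86], [-2.63, 2.63]. Speed limits (rad/s): [2.22, 2.22, 3.01, 3.01, 3.14, 3.14, 3.14].

### API

Orientations are given as [roll, pitch, yaw] about the fixed x, y, z axes, in that order (R = Rz(yaw) Ry(pitch) Rx(roll)).
In Python, from bench import observe, capture, finish_job, trace, mark_of gives the robot as it stands. The module is installed in compiled form; this text tells all that it offers.
- The arm moves only by the shell command python3 -m crank 'ROWS' [FORCE]. ROWS is a JSON object of lists of equal length, an entry for each row: "claw": the closure, from 0 (fully open) to 1 (shut); "travel": the shift along the tool's x, y, z in mm, a list of three; "yaw": the turn about the tool's z in rad. In form: {"claw": [claw, ...], "travel": [[x, y, z], ...], "yaw": [yaw, ...]}. A call has 1 to 5 rows; each row shifts and turns the commanded pose from where the row before left it, along the tool's axes as they then stand; what a row does not reach is not made up. A row lasts 1/8 s, in which the tool goes at most 62.5 mm and 10.7 degrees, less where a joint would pass 70% of its speed; a pose out of reach is approached as far as the arm can. A call is refused whole if a number of a shift passes 62.5 or a number of a turn 0.188, either way. A call with a gripper value outside its range is refused whole. The fingers move at their own pace and stop on an object; FORCE is the grip in N (left out, the last holds). Time passes only in rows, so rows that do not move let the fingers close. It gives the time, the measured TCP pose, the force, the opening and the grip force at its end, in the units of the state.
- observe(): the state, without advancing time (a new reading comes with each control period).
- capture(name): name is "scene" or "top"; returns a dict with "frame" (400x640x3 uint8, red, green, blue), "camera_matrix" (3x3 intrinsics, pixels), "R" (3x3) and "t" (3): a world point X has camera coordinates R X + t. Camera axes: x right, y down, z forward; pixel columns grow to the right and rows downward; lengths in m; the calibration is good to about 2 mm. A picture is of the moment at which its call begins. There is no depth.
- finish_job(): hands the job in; it is judged then, once.
Trained networks look in the newest picture that a camera, given by its name, has taken for a name from the list of things; names that differ only in an ending like _2 or _b are one class to them, and where a whole thing is asked for, a point or a joint stands for the part that bears it (a point fixed in the world has none). Each returns a list of dicts, best first, with "confidence" (0 to 1); they miss things now and then, are a little off and sometimes report something else, mostly with a low value. They report only what shows in the picture. A call takes as long as a camera call. They do not tell look-alikes from the thing itself.
- trace(target, camera): "pixels" (400x640 bool, what is visible of it) and "xy" ([column, row] in pixels, amid what is visible of it).
- mark_of(target, camera): "xy" ([column, row] in pixels: a listed point, or the origin of a listed thing).
The state is a dict: "clock": time; "joint_positions": joint angles; "joint_velocities": joint speeds; "effort": joint torques, N m; "ee_pos": TCP position; "tool_rot": TCP orientation; "contact_force": force on the tool from outside, world axes, zero at the start; "torque": the same for the moment, N m; "opening": finger opening in m; "grip_force": force on a finger pad.
Only numpy, scipy, OpenCV 4.12 (cv2) and the standard library are available. Lean on these libraries where they do the work, as an engineer would, in place of code of your own. Each camera call takes 0.05 s, during which the arm holds its last target. There are 200 camera calls.

### The job

A sawn-off remnant is still standing between the jaws of the tilted bench vise: clear it into the plywood scrap box first. Then set the tall round-ended beech blank in its place (pick it out by its shape; do not drop it), upright on the vise's sloping bed, lengthwise along the jaws and centred on them, and slide the movable jaw against it so that it is held snug between both jaws. Leave everything else where it is and do not knock the blank over.

Things in the scene. Friction and masses are not known exactly. Their poses are not given: they have to be found in the camera images.
- bed: Sloping vise bed (grey iron, 112 mm wide; all in mm), always tilted 25 deg, facing the robot; the vise's turn varies. Origin: on the bed surface, middle of the wood face of the fixed (low) jaw. x runs up the slope towards the sliding jaw, y along the jaws, z square out of the bed. Jaws: 110 wide, 26 high above the bed; the fixed one fills x -28 to 0. Bed ends at x = 208 (10 high stop from 196).
- jaw (a joint): Vise opening in metres: gap between the two jaw faces (0 shut, 0.090 fully open; at the start a few mm wider than the remnant, too narrow for the blank). The jaw slides along the bed's x, drag 5 N plus its weight (up the slope about 7 N, down about 3 N), stays where it is left, has no screw; 10 N against the blank is enough.
- lug (a point): Steel grip lug on the sliding jaw, to pinch, pull or push it by: plate 14 mm thick (bed x), 44 wide (bed y), from 17 to 66 above the bed, square to it. The point is on its centre plane, 55 above the bed and 59 up the slope from the sliding jaw's face. The jaw's carriage round its foot is 60 wide, 17 high, and ends 82 behind the face.
- offcut_mid (a point): Remnant to clear away, plain beech: 40 mm thick (its x), 80 long (its y; square sawn end at -40, half-round end at +40), 64 tall (its z). The point is the centre of that outline. It starts standing on the vise bed between the jaws, its axes along the bed's, up to 20 mm off centre along the jaws, and sticks out 38 above them. 0.07 to 0.14 kg.
- blank_mid (a point): Beech blank to load: both ends half-round, 50 mm thick (its x), 120 long (its y), 70 tall (its z); the point is its centre, half-way up. It stands upright on the bench, left near, left far or right far, places shared with the two other beech blocks. 0.2 to 0.36 kg. Held snug, its centre is at x = 25, z = 35 mm in the bed's frame and it sticks out 44 above the jaws.
- square_block_mid (a point): A bystander: beech block of about the same size with square ends, 50 x 115 x 70 mm (its x, y, z), standing on the bench; centre. Not to be moved.
- low_block_mid (a point): A bystander: flat beech block with round ends, 60 x 120 mm, only 30 mm high, on the bench; centre. Not to be moved.
- vise: Base plate of the vise, 270 x 150 mm, 14 high, bolted to the bench; origin at the centre of its underside, z up, x level, the way the bed rises. The high end of the bed is about 155 mm above the bench.
- bin: The scrap box: open plywood box 170 x 150 mm (its x, y), 70 mm high, walls and floor 6 mm, fixed on the bench. Origin: centre of its underside; z up.
- wax_tin: A bystander: round metal tin, 76 mm across, 44 mm high; origin at the centre of its underside.
- sanding_block: A bystander: cork sanding block 55 x 105 x 32 mm; origin at the centre of its underside.
- mallet: A bystander: wooden joiner's mallet lying behind the vise: head 70 x 125 x 60 mm at +110 mm along its x, handle 260 mm along x; origin under the middle, on the bench.
- glue_tub: A bystander: open white plastic tub, 116 mm across, 110 mm high; origin at the centre of its underside.
There are look-alikes about, which are no part of the job. There is more than one size of the bin; the job needs the larger.

How it is judged:
On the way, in this order (a step that is already met when the one before it is completed fails the run):
1. the remnant lies in the scrap box, let go (x of offcut_mid in the frame of bin between -0.08 and 0.08 m and y of offcut_mid in the frame of bin between -0.07 and 0.07 m and z of offcut_mid in the frame of bin below 0.065 m and contact force between the fingers and offcut below 0.1 N), for 0.2 s.
2. the blank stands on the vise bed between the jaws (x of blank_mid in the frame of bed between 0.018 and 0.072 m and y of blank_mid in the frame of bed between -0.02 and 0.02 m and z of blank_mid in the frame of bed between 0.03 and 0.041 m and angle between the z axis of blank and the z axis of bed, either way round below 0.1 rad), for 0.2 s.
At the end, for the whole second after the job is handed in: Blank on the vise bed (full depth within 4 mm, square to the bed and along the jaws within 0.06 rad), centred along the jaws within 15 mm and at the fixed jaw within 5 mm, jaw opening under 52.5 mm, all at rest; the remnant inside the scrap box; nothing else moved over 25 mm (x of blank_mid in the frame of bed between 0.02 and 0.03 m and y of blank_mid in the frame of bed between -0.015 and 0.015 m and z of blank_mid in the frame of bed between 0.031 and 0.039 m and angle between the z axis of blank and the z axis of bed, either way round below 0.06 rad and angle between the y axis of blank and the y axis of bed, either way round below 0.06 rad and value of joint jaw below 0.0525 m and linear speed of blank below 0.02 m/s and linear speed of offcut below 0.03 m/s and x of offcut_mid in the frame of bin between -0.08 and 0.08 m and y of offcut_mid in the frame of bin between -0.07 and 0.07 m and z of offcut_mid in the frame of bin below 0.065 m); the robot touches nothing.
It fails at once if a bystander was moved more than 25 mm (distance of any of square_block_mid, low_block_mid, wax_tin, sanding_block, mallet, glue_tub from where it was at the start of the episode above 0.025 m).
It fails at once if the blank was knocked over (angle between blank_mid's own z axis and vertical above 1 rad).
It fails at once if the blank was let fall (faster than 0.9 m/s out of the fingers, about 4 cm) (linear speed of blank above 0.9 m/s and contact force between the fingers and blank below 0.2 N).
It also fails if it takes over 67 s, if anything falls off the work surface, if the arm or the gripper's body presses on something with over 40 N, if the wrist force passes 120 N, or if a joint passes its speed limit or range.

## Working session

There is one attempt and no reset: what is moved stays moved. The work goes in short steps, Python scripts to look and compute and a shell command to move; the robot and the scene stay as the last step left them, time stands still between calls to the robot, and variables do not carry over. Pictures are saved under pics/ and viewed, at most 10 in all, crops included, and the job is handed in when it is done.

```bash
mkdir -p pics; python3 - <<'E'
from bench import observe,capture,trace,mark_of
import cv2,numpy as np,pickle
o=observe();print({k:np.round(v,3).tolist() for k,v in o.items()})
D={}
for c in("scene","top"):
    p=capture(c);D[c]={k:p[k] for k in("camera_matrix","R","t")}
    cv2.imwrite(f"pics/{c}0.png",p["frame"][:,:,::-1])
    print(c,(-p["R"].T@p["t"]).round(3))
    for n in "bed lug offcut_mid blank_mid square_block_mid low_block_mid vise bin wax_tin sanding_block mallet glue_tub".split():
        print(n,[(np.round(m["xy"]).tolist(),round(m["confidence"],2)) for m in mark_of(n,c)])
pickle.dump(D,open("cal.pkl","wb"))
E
```

```text
{'clock': 0.0, 'joint_positions': [1.159, 0.6, -0.003, 1.6, 0.002, 0.943, -0.08], 'joint_velocities': [0.0, -0.002, 0.002, -0.001, 0.0, -0.002, -0.001], 'effort': [-0.0, -76.506, 1.497, -25.234, -0.052, 0.017, 0.0], 'ee_pos': [0.238, -0.684, 0.218], 'tool_rot': [-3.14, 0.0, 0.335], 'contact_force': [0.651, -0.31, -0.609], 'torque': [0.032, -0.028, -0.005], 'grip_force': 0.0, 'opening': 0.093}
scene [ 1.18  -0.238  1.107]
bed [([336.0, 180.0], 0.8), ([391.0, 274.0], 0.67), ([256.0, 260.0], 0.65)]
lug [([341.0, 185.0], 0.81)]
offcut_mid [([338.0, 174.0], 0.93)]
blank_mid [([256.0, 261.0], 0.94)]
square_block_mid [([447.0, 194.0], 0.97)]
low_block_mid [([427.0, 155.0], 0.85)]
vise [([338.0, 215.0], 0.67)]
bin [([177.0, 269.0], 0.68), ([220.0, 201.0], 0.64)]
wax_tin [([388.0, 167.0], 0.72), ([391.0, 274.0], 0.45)]
sanding_block [([384.0, 140.0], 0.91)]
mallet [([390.0, 276.0], 0.85), ([252.0, 262.0], 0.31)]
glue_tub [([283.0, 296.0], 0.73)]
top [ 0.346 -0.069  1.219]
bed [([298.0, 222.0], 0.76)]
lug [([294.0, 200.0], 0.58)]
offcut_mid [([294.0, 224.0], 0.61)]
blank_mid [([391.0, 170.0], 0.66)]
square_block_mid [([197.0, 188.0], 0.93)]
low_block_mid [([190.0, 242.0], 0.57)]
vise [([301.0, 203.0], 0.63)]
bin [([452.0, 193.0], 0.95), ([407.0, 259.0], 0.63)]
wax_tin [([236.0, 244.0], 0.84)]
sanding_block [([222.0, 282.0], 0.74), ([292.0, 227.0], 0.15)]
mallet [([283.0, 142.0], 0.64)]
glue_tub [([372.0, 147.0], 0.93)]
```

View pics/scene0.png

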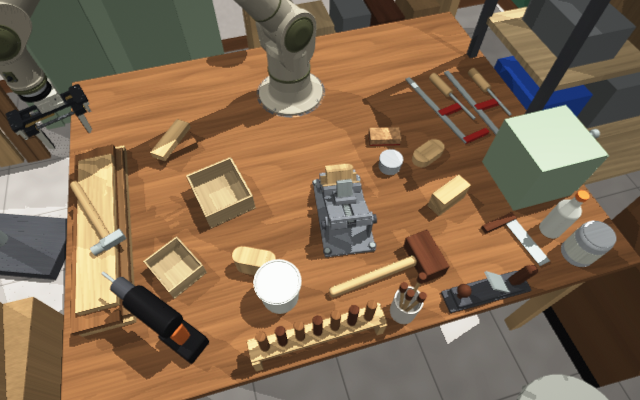

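View pics/top0.png

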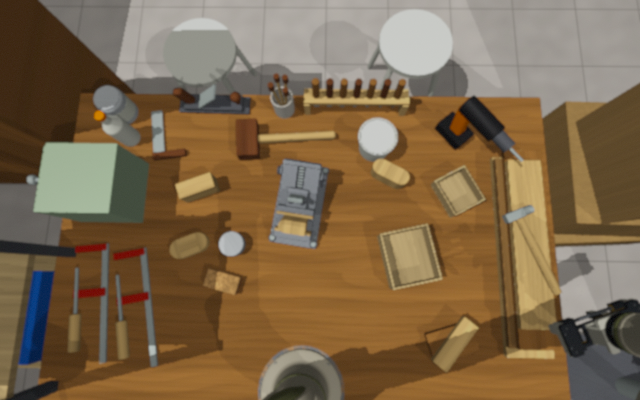

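The `scene` and `top` views agree on these:
- **Tall beech blocks:** the candidate at scene (253,261) / top (391,171) has round ends and is tall. The one at (447,195) / (197,187) has square ends, and the one at (427,155) / (188,245) is low and flat. The first fits the blank.
- **Bins:** the larger is at scene (220,192) / top (410,257), the smaller at scene (174,265) / top (459,190).
- **Vise:** it is at scene (340,210) / top (298,203).

Next I'll confirm the blank in an enlarged crop and measure it.

```bash
cat > h.py <<'E'
import numpy as np,pickle,cv2
from scipy.optimize import least_squares,minimize
from scipy.spatial.transform import Rotation as Ro
D=pickle.load(open("cal.pkl","rb"))
def proj(c,X):
    d=D[c];p=(d["R"]@np.atleast_2d(X).T).T+d["t"];q=(d["camera_matrix"]@p.T).T
    return q[:,:2]/q[:,2:]
def tri(uv):
    f=lambda X:np.concatenate([(proj(c,X)[0]-u) for c,u in uv.items()])
    r=least_squares(f,[.6,-.1,.05]);return r.x,np.abs(r.fun).max()
def onz(c,u,z):
    d=D[c];r=d["R"].T@np.linalg.inv(d["camera_matrix"])@[*u,1];C=-d["R"].T@d["t"]
    return C+r*(z-C[2])/r[2]
def outline(lx,ly,r1,r0,n=12): # thickness lx, total length ly, round at + / - ends
    a=np.linspace(0,np.pi,n);P=[]
    for s,r in((1,r1),(-1,r0)):
        if r: P+=[(lx/2*np.cos(t),s*(ly/2-lx/2+lx/2*np.sin(t))) for t in a]
        else: P+=[(lx/2,s*ly/2),(-lx/2,s*ly/2)]
    return np.array(P)
def prism(o,z0,z1): return np.vstack([np.c_[o,np.full(len(o),z)] for z in(z0,z1)])
def fitblock(masks,o,h,x0):
    """x,y,yaw of a standing prism from masks {cam:bool}, hull IoU"""
    P=prism(o,0,h)
    def cost(v):
        W=P@Ro.from_euler('z',v[2]).as_matrix().T+[v[0],v[1],0];s=0
        for c,m in masks.items():
            hu=cv2.convexHull(proj(c,W).astype(np.float32))
            im=np.zeros((400,640),np.uint8);cv2.fillConvexPoly(im,np.round(hu*16).astype(np.int32),1,shift=4)
            im=im>0;s+=1-(im&m).sum()/(im|m).sum()
        return s
    best=min((minimize(cost,[x0[0],x0[1],y],method="Nelder-Mead",options=dict(initial_simplex=np.array([[x0[0],x0[1],y],[x0[0]+.015,x0[1],y],[x0[0],x0[1]+.015,y],[x0[0],x0[1],y+.3]]))) for y in np.arange(0,np.pi,.4)),key=lambda r:r.fun)
    return best.x,best.fun
E
python3 - <<'E'
from h import *
from bench import capture,trace,mark_of
S,T=capture("scene"),capture("top")
def crop(p,x,y,w,h): return cv2.resize(p["frame"][y:y+h,x:x+w,::-1],(400,300),interpolation=cv2.INTER_CUBIC)
cv2.imwrite("pics/c1.png",np.vstack([np.hstack([crop(S,222,225,80,60),crop(T,351,140,80,60)]),np.hstack([crop(S,265,150,160,120),crop(T,225,145,160,120)])]))
for n,s,t in [("lug",(341,185),(294,200)),("offcut_mid",(338,174),(294,224)),("blank_mid",(256,261),(391,170)),("bin",(220,201),(407,259)),("vise",(338,215),(301,203)),("glue",(283,296),(372,147)),("tin",(388,167),(236,244)),("bed",(336,180),(298,222))]:
    print(n,*[np.round(a,3) for a in tri(dict(scene=s,top=t))])
ms={}
for c,u in(("scene",(253,261)),("top",(391,171))):
    for r in trace("blank_mid",c):
        print(c,np.round(r["xy"]),r["confidence"],r["pixels"].sum())
        if np.hypot(*(np.array(r["xy"])-u))<15: ms[c]=r["pixels"];
print("blank",fitblock(ms,outline(.05,.12,1,1),.07,onz("top",(391,171),.07)))
for c in ms: print(c,fitblock({c:ms[c]},outline(.05,.12,1,1),.07,onz("top",(391,171),.07)))
mb={}
for c,u in(("scene",(220,195)),("top",(410,257))):
    for r in trace("bin",c):
        print(c,np.round(r["xy"]),r["confidence"],r["pixels"].sum())
        if np.hypot(*(np.array(r["xy"])-u))<20: mb[c]=r["pixels"]
print("bin",fitblock(mb,outline(.15,.17,0,0),.07,onz("top",(410,257),.07)), "(long side is bin x)")
for n in("offcut_mid","lug","vise","bed"):
  for c in("scene","top"):
    for r in trace(n,c):
        print(n,c,np.round(r["xy"]),r["confidence"],r["pixels"].sum())
E
```

```text
lug [0.552 0.02  0.142] 1.862
offcut_mid [0.488 0.027 0.107] 0.228
blank_mid [ 0.672 -0.268  0.058] 1.293
bin [ 0.396 -0.333 -0.021] 0.577
vise [0.569 0.01  0.009] 1.238
glue [ 0.767 -0.218 -0.001] 0.639
tin [0.435 0.221 0.002] 0.477
bed [0.497 0.017 0.092] 0.586
scene [251. 257.] 0.84 780
scene [341. 191.] 0.44 706
top [388. 171.] 0.74 757
top [236. 247.] 0.59 468
blank (array([ 0.66397526, -0.26973782,  2.67267042]), np.float64(0.36782034101936145))
scene (array([ 0.66195098, -0.27015048, -0.50355982]), np.float64(0.30878438331854485))
top (array([ 0.66425374, -0.26979547, -0.46085251]), np.float64(0.04785894206549124))
scene [174. 266.] 0.58 2087
top [456. 188.] 0.97 1656
bin (array([ 0.39856895, -0.3213908 ,  0.        ]), np.float64(0.0)) (long side is bin x)
offcut_mid scene [337. 173.] 0.67 473
offcut_mid scene [392. 162.] 0.28 541
lug scene [343. 190.] 0.74 690
lug scene [338. 175.] 0.65 456
lug top [298. 208.] 0.64 722
vise scene [344. 218.] 0.64 3743
bed scene [343. 202.] 0.66 1899
bed scene [277. 289.] 0.38 2035
bed top [301. 193.] 0.73 2507
```

View pics/c1.png

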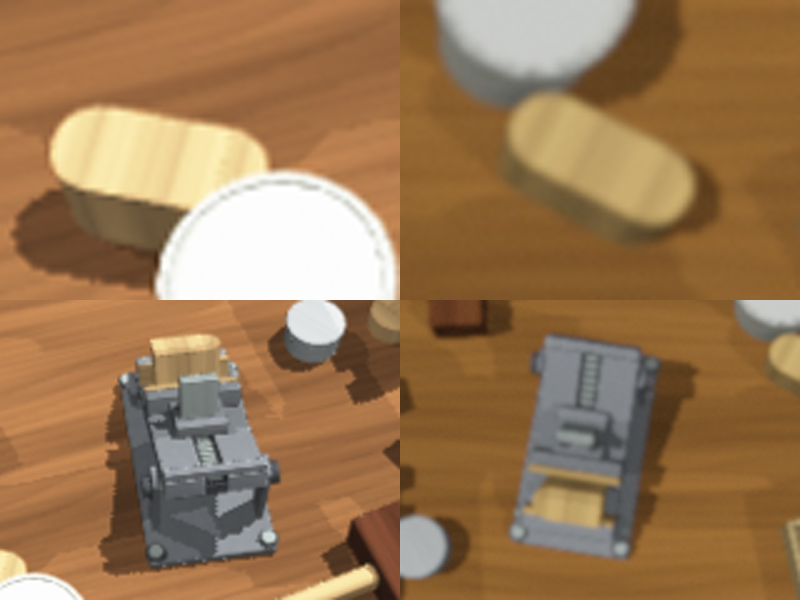

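The crop confirms it: the block at scene (253,258) is tall with round ends, so it is the blank. The remnant's round end faces left in the top view (+y). Next I'll fit the vise model to edge pixels and overlay it.

```bash
cat >> h.py <<'E'
A=np.deg2rad(25)
def bedR(psi): return Ro.from_euler('z',psi).as_matrix()@Ro.from_euler('y',-A).as_matrix()
def bed2w(v,X): return np.atleast_2d(X)@bedR(v[3]).T+np.asarray(v[:3])
E
cat > fitv.py <<'E'
from h import *
s=lambda u,v:("scene",(265+u/2.5,150+(v-300)/2.5)); t=lambda u,v:("top",(225+(u-400)/2.5,145+(v-300)/2.5))
# v: x,y,z,psi,opening,offy ; points in bed mm (functions of opening,offy)
obs=[(lambda o,y:(208,56,10),t(549,337)),(lambda o,y:(208,-56,10),t(640,347)),
(lambda o,y:(208,-56,10),s(152,467)),(lambda o,y:(208,56,10),s(268,458)),
(lambda o,y:(o+59,0,55),("top",(294,200))),(lambda o,y:(o+59,0,55),("scene",(341,185))),
(lambda o,y:(o/2,y,32),("top",(294,224))),(lambda o,y:(o/2,y,32),("scene",(338,174))),
(lambda o,y:(o+66,22,66),s(217,375)),(lambda o,y:(o+66,-22,66),s(181,378)),
(lambda o,y:(o+66,22,66),t(561,428)),(lambda o,y:(o+66,-22,66),t(599,433)),
(lambda o,y:(o,55,26),t(528,482)),(lambda o,y:(o,-55,26),t(617,492)),
(lambda o,y:(o/2,y-40,64),t(604,510)),(lambda o,y:(o/2,y+40,64),t(532,500)),
(lambda o,y:(o/2+20,y-40,64),s(152,345)),(lambda o,y:(o/2,y+40,64),s(221,345))]
def f(v):
    r=[(proj(c,bed2w(v,np.array(g(v[4]*1000,v[5]*1000))/1000))[0]-u) for g,(c,u) in obs]
    return np.concatenate(r+[[(v[2]-.067)*300,(v[4]-.0435)*500]])
r=least_squares(f,[.48,.02,.067,-.1,.044,0],loss="soft_l1")
print(r.x.round(4),f(r.x).round(1).reshape(-1,2).tolist())
np.save("vise.npy",r.x)
E
cat > ov.py <<'E'
from h import *
from bench import capture
import sys
def overlay(v,name,boxes=True):
    o,y=v[4]*1000,v[5]*1000;out=[]
    B=lambda a,b,c,d,e,g:prism(np.array([(a,c),(b,c),(b,d),(a,d)]),e,g)
    L=[(B(196,208,-56,56,0,10),(0,0,255)),(B(-28,0,-55,55,0,26),(255,0,0)),(B(o,o+8,-55,55,0,26),(255,0,255)),(B(o+52,o+66,-22,22,17,66),(0,255,0)),(prism(outline(40,80,1,0)+[o/2,y],0,64),(0,255,255))]
    for c,(x0,y0) in(("scene",(300,150)),("top",(260,150))):
        im=cv2.resize(capture(c)["frame"][y0:y0+110,x0:x0+80,::-1],None,fx=5,fy=5,interpolation=cv2.INTER_CUBIC)
        for P,col in L:
            q=((proj(c,bed2w(v,P/1000))-[x0,y0]+.5)*5).astype(np.int32);n=len(q)//2
            if n>4:
                q=[cv2.convexHull(q[:n]),cv2.convexHull(q[n:])]
            else:q=[q[:n],q[n:]]
            for k in q: cv2.polylines(im,[k],True,col,1)
        out.append(im)
    cv2.imwrite(name,np.hstack(out))
E
python3 fitv.py; python3 -c "
from ov import *
overlay(np.load('vise.npy'),'pics/ov1.png')"
```

```text
[ 0.4828  0.0303  0.064  -0.1604  0.0444 -0.0009] [[-0.6, -1.5], [0.9, 0.8], [2.8, 1.4], [-1.4, 0.5], [1.6, -0.5], [1.9, -3.4], [-0.7, -0.1], [0.3, 1.0], [-0.6, -1.4], [-2.0, -1.0], [-1.7, 0.6], [-1.6, 1.2], [0.0, -4.7], [0.8, -2.4], [-1.4, 0.6], [0.3, -0.2], [-0.4, 2.0], [-1.9, -3.9], [-0.9, 0.4]]
```

View pics/ov1.png

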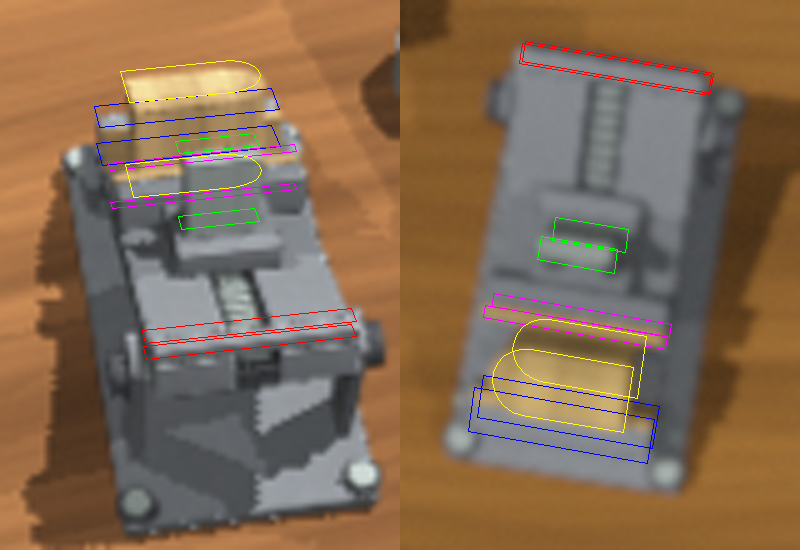

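The overlay shows the top view fits well. The scene view is about 1.5 px high on the jaw and lug, so I'll refine with better-read pixels from this x5 picture.

```bash
cat > fit2.py <<'E'
from h import *
s=lambda u,v:("scene",(300+u/5-.5,150+v/5-.5)); t=lambda u,v:("top",(260+(u-400)/5-.5,150+v/5-.5))
obs=[(lambda o,y:(208,56,10),t(519,44)),(lambda o,y:(208,-56,10),t(712,75)),
(lambda o,y:(208,-56,10),s(145,350)),(lambda o,y:(208,56,10),s(357,325)),
(lambda o,y:(o+66,22,66),s(262,150)),(lambda o,y:(o+66,-22,66),s(182,160)),
(lambda o,y:(o+52,22,66),t(541,259)),(lambda o,y:(o+52,-22,66),t(613,269)),
(lambda o,y:(o,55,26),t(486,318)),(lambda o,y:(o,-55,26),t(664,348)),
(lambda o,y:(o+8,55,26),s(298,160)),(lambda o,y:(o+8,-55,26),s(112,180)),
(lambda o,y:(o/2-20,y-40,64),t(626,431)),(lambda o,y:(o/2+20,y-40,64),t(634,373)),(lambda o,y:(o/2,y+40,64),t(490,385)),
(lambda o,y:(o/2+20,y-40,64),s(130,105)),(lambda o,y:(o/2-20,y-40,64),s(122,80)),(lambda o,y:(o/2,y+40,64),s(262,76)),
(lambda o,y:(0,-55,26),t(656,410))]
def f(v):
    r=[(proj(c,bed2w(v,np.array(g(v[4]*1000,v[5]*1000))/1000))[0]-u) for g,(c,u) in obs]
    return np.concatenate(r+[[(v[2]-.067)*300,(v[4]-.0435)*500]])
r=least_squares(f,[.48,.02,.067,-.1,.044,0],loss="soft_l1")
print(r.x.round(4),f(r.x).round(1).reshape(-1,2).tolist())
np.save("vise.npy",r.x)
from bench import capture,trace
v=r.x;o,y=v[4],v[5]
for n,X in dict(lug=(o+.059,0,.055),off=(o/2,y,.032),offtop=(o/2,y,.064),gripoff=(o/2,y,.050)).items(): print(n,bed2w(v,X).round(4))
# bin mouth: brightness segmentation is unneeded; rim from trace
for c in("scene","top"):
    capture(c)
    for r in trace("bin",c):
        print(c,np.round(r["xy"]),round(r["confidence"],2),r["pixels"].sum())
print("bin centre from rim:",onz("top",(411,257),.07).round(3),onz("scene",(220,188),.07).round(3))
print("f",D["top"]["camera_matrix"][0,0],D["scene"]["camera_matrix"][0,0])
E
python3 fit2.py
```

```text
[ 0.4843  0.0301  0.0609 -0.1545  0.044  -0.0005] [[0.5, -0.2], [-0.3, -0.2], [0.7, -0.1], [0.3, 0.2], [-0.6, 0.1], [-0.3, -0.2], [-0.6, 0.0], [0.2, 0.6], [-0.3, -0.1], [0.3, -0.0], [-0.2, -0.8], [-0.2, -0.8], [-0.4, -0.1], [-0.1, -1.4], [0.6, -1.9], [0.1, 0.6], [-0.1, -0.7], [-0.3, 0.4], [-0.2, 1.4], [-1.8, 0.3]]
lug [[0.5536 0.0193 0.1543]]
off [[0.4905 0.0286 0.0992]]
offtop [[0.4772 0.0307 0.1282]]
gripoff [[0.483  0.0298 0.1155]]
scene [216. 193.] 0.98 2893
scene [382. 137.] 0.65 566
scene [173. 267.] 0.58 2023
top [456. 191.] 0.74 1632
top [407. 257.] 0.65 3044
top [253. 136.] 0.28 1579
bin centre from rim: [ 0.399 -0.324  0.07 ] [ 0.413 -0.32   0.07 ]
f 378.9015195473083 418.15567353419226
```

The refit is sub-pixel. The bed origin is about (0.484, 0.030, 0.061) with yaw -0.155. The larger bin's centre is about (0.402, -0.325). I'm starting to move.

```bash
cat > go.py <<'E'
import sys,numpy as np
from bench import observe
a=[float(x) for x in sys.argv[1:]]
o=observe();p=np.array(o["ee_pos"]);y=o["tool_rot"][2]
print("t",round(o["clock"],2),"pos",np.round(p,4),"yaw",round(y,3),"j7",round(o["joint_positions"][6],2),"open",round(o["opening"],4),"grip",round(o["grip_force"],1),"F",np.round(o["contact_force"],1))
for k in range(0,len(a),4):
    x,Y,z,ps=a[k:k+4];d=np.array([x,Y,z])-p
    c,s=np.cos(ps),np.sin(ps)
    print("turn",round(-((ps-y+np.pi)%(2*np.pi)-np.pi),3),"tool mm",np.round([1000*(c*d[0]+s*d[1]),1000*(s*d[0]-c*d[1]),-1000*d[2]],1))
    p=np.array([x,Y,z]);y=ps
E
python3 -m crank '{"claw":[0,0,0],"travel":[[0,0,0],[0,0,0],[0,0,0]],"yaw":[0.165,0.165,0.16]}'
python3 go.py 0.482 0.030 0.219 -0.1545 0.482 0.03 0.100 -0.1545
```

```text
clock: 2.68
ee_pos: [0.2382, -0.6848, 0.2187]
tool_rot: [3.142, -0.0, -0.161]
contact_force: [-0.2, 1.1, 0.8]
opening: 0.0932
grip_force: 0.0
t 2.67 pos [ 0.2382 -0.6848  0.2187] yaw -0.161 j7 -0.49 open 0.0932 grip 0.0 F [-0.2  1.1  0.8]
turn -0.006 tool mm [ 1.309e+02 -7.438e+02 -3.000e-01]
turn -0.0 tool mm [  0.  -0. 119.]
```

```bash

python3 -m crank '{"claw":[0,0,0,0,0],"travel":[[10,-57,0],[10,-57,0],[10,-57,0],[10,-57,0],[10,-57,0]],"yaw":[0,0,0,0,0]}' >/dev/null
python3 -m crank '{"claw":[0,0,0,0,0],"travel":[[10,-57,0],[10,-57,0],[10,-57,0],[10,-57,0],[10,-57,0]],"yaw":[0,0,0,0,0]}' >/dev/null
python3 -m crank '{"claw":[0,0,0,0],"travel":[[10,-57,0],[10,-57,0],[10,-57,0],[0,0,0]],"yaw":[0,0,0,0]}'
python3 go.py 0.482 0.030 0.15 -0.1545 0.482 0.03 0.100 -0.1545
```

```text
clock: 4.42
ee_pos: [0.4826, 0.0319, 0.2187]
tool_rot: [-3.14, -0.001, -0.148]
contact_force: [-0.6, 0.3, -0.2]
opening: 0.093
grip_force: 0.0
t 4.42 pos [0.4826 0.0319 0.2187] yaw -0.148 j7 -1.89 open 0.093 grip 0.0 F [-0.6  0.3 -0.2]
turn 0.007 tool mm [-0.3  1.9 68.7]
turn -0.0 tool mm [ 0. -0. 50.]
```

```bash

python3 -m crank '{"claw":[0,0,0,0,0],"travel":[[0,2,30],[0,0,30],[0,0,20],[0,0,15],[0,0,15]],"yaw":[0.007,0,0,0,0]}'
python3 -m crank '{"claw":[0,0],"travel":[[0,0,8],[0,0,0]],"yaw":[0,0]}'
python3 go.py 0.482 0.030 0.1 -0.1545
python3 - <<'E'
from h import *
from bench import capture
a=cv2.resize(capture("scene")["frame"][140:220,300:380,::-1],(400,400),interpolation=cv2.INTER_CUBIC)
b=cv2.resize(capture("top")["frame"][180:260,255:335,::-1],(400,400),interpolation=cv2.INTER_CUBIC)
cv2.imwrite("pics/g1.png",np.hstack([a,b]))
E
```

```text
clock: 5.05
ee_pos: [0.4808, 0.0241, 0.1083]
tool_rot: [3.141, -0.0, -0.163]
contact_force: [-0.6, -0.2, -0.1]
opening: 0.0929
grip_force: 0.0
clock: 5.3
ee_pos: [0.4806, 0.0246, 0.1004]
tool_rot: [3.141, 0.001, -0.163]
contact_force: [-0.0, -0.6, -1.0]
opening: 0.0931
grip_force: 0.0
t 5.3 pos [0.4806 0.0246 0.1004] yaw -0.163 j7 -1.89 open 0.0931 grip 0.0 F [-0.  -0.6 -1. ]
turn -0.008 tool mm [ 0.6 -5.5  0.4]
```

View pics/g1.png

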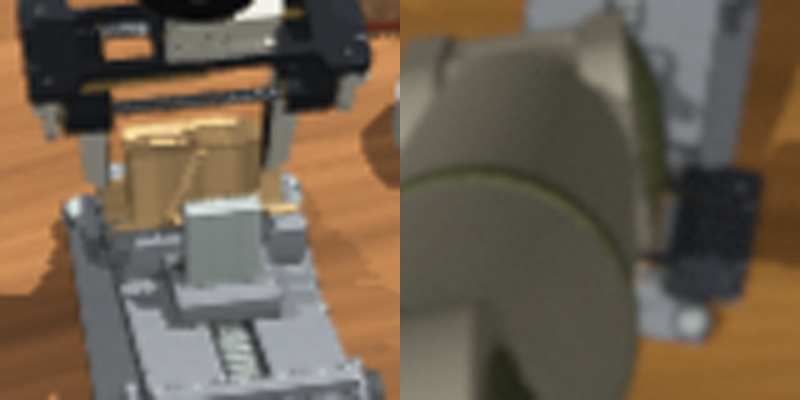

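The scene crop shows the fingers straddling the remnant: left finger at crop (95,160) and right finger at (270,150), almost touching. So I'll centre by 5 mm towards +y and close.

```bash

python3 -m crank '{"claw":[0,0,1,1,1],"travel":[[0,-5,0],[0,0,0],[0,0,0],[0,0,0],[0,0,0]],"yaw":[0,0,0,0,0]}' 45
python3 -m crank '{"claw":[1,1,1],"travel":[[0,0,0],[0,0,0],[0,0,0]],"yaw":[0,0,0]}'
python3 go.py 0.482 0.030 0.1 -0.1545
```

```text
clock: 6.02
ee_pos: [0.4817, 0.0302, 0.1007]
tool_rot: [3.142, -0.0, -0.162]
contact_force: [-0.7, -0.3, 1.6]
opening: 0.0793
grip_force: 45.0
clock: 6.4
ee_pos: [0.4817, 0.0302, 0.1007]
tool_rot: [3.142, -0.0, -0.162]
contact_force: [-0.7, -0.8, 5.4]
opening: 0.0797
grip_force: 45.0
t 6.4 pos [0.4817 0.0302 0.1007] yaw -0.162 j7 -1.9 open 0.0797 grip 45.0 F [-0.7 -0.8  5.4]
turn -0.008 tool mm [0.3 0.1 0.7]
```

```bash

python3 -m crank '{"claw":[1,1,1,1,1],"travel":[[-4,0,-9],[-7,0,-15],[-8,0,-18],[-4,0,-40],[0,0,-30]],"yaw":[0,0,0,0,0]}'
python3 -m crank '{"claw":[1],"travel":[[0,0,0]],"yaw":[0]}' >/dev/null
python3 go.py 0.402 -0.325 0.21 -0.162 0.402 -0.325 0.075 -0.162
python3 - <<'E'
from h import *
from bench import capture
p=capture("top")["frame"];S=capture("scene")["frame"]
b=cv2.resize(p[210:300,360:460,::-1],(500,450),interpolation=cv2.INTER_CUBIC)
a=cv2.resize(S[90:180,300:360,::-1],(300,450),interpolation=cv2.INTER_CUBIC)
cv2.imwrite("pics/b1.png",np.hstack([b,a]))
E
```

```text
clock: 7.02
ee_pos: [0.4579, 0.034, 0.2147]
tool_rot: [-3.141, -0.0, -0.162]
contact_force: [0.5, 0.4, -1.5]
opening: 0.0792
grip_force: 45.0
t 7.15 pos [0.4595 0.0342 0.2152] yaw -0.162 j7 -1.92 open 0.0793 grip 45.0 F [-0.7  0.3 -1.1]
turn -0.0 tool mm [  1.2 363.7   5.2]
turn -0.0 tool mm [  0.  -0. 135.]
```

View pics/b1.png

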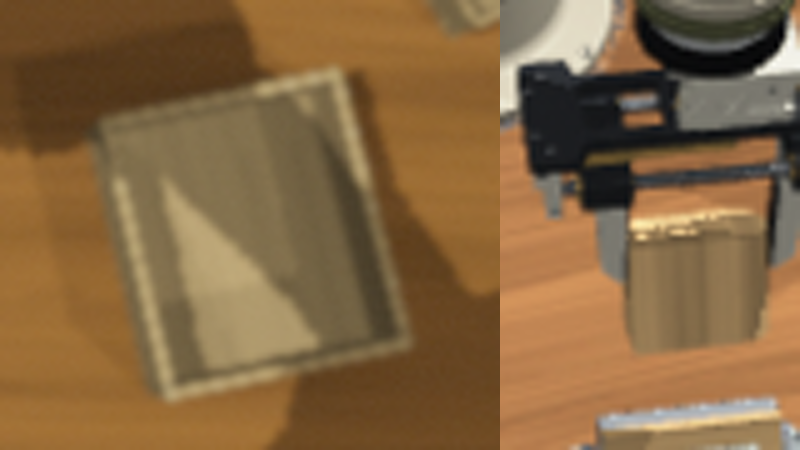

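The remnant is held cleanly, and the box rim corners give a box x heading of about +0.25. I'll turn to match and carry it over.

```bash

python3 -m crank '{"claw":[1,1,1,1],"travel":[[0,0,0],[0,0,0],[0,0,0],[0,0,0]],"yaw":[-0.14,-0.14,-0.13,0]}' >/dev/null
python3 go.py 0.393 -0.325 0.21 0.248
```

```text
t 7.75 pos [0.4582 0.0337 0.2115] yaw 0.247 j7 -1.57 open 0.0796 grip 45.0 F [ 0.6  0.6 -0.9]
turn -0.001 tool mm [-151.2  331.8    1.5]
```

```bash

python3 -m crank '{"claw":[1,1,1,1,1],"travel":[[-25,55,0],[-25,55,0],[-25,55,0],[-25,55,0],[-25,55,0]],"yaw":[0,0,0,0,0]}' >/dev/null
python3 -m crank '{"claw":[1,1,1,1,1],"travel":[[-25,56,0],[0,0,40],[0,0,40],[0,0,40],[0,0,0]],"yaw":[0,0,0,0,0]}'
python3 go.py 0.393 -0.325 0.08 0.248
```

```text
clock: 9.0
ee_pos: [0.393, -0.3225, 0.09]
tool_rot: [-3.137, 0.005, 0.245]
contact_force: [-0.5, -0.5, -0.1]
opening: 0.0794
grip_force: 45.0
t 9.0 pos [ 0.393  -0.3225  0.09  ] yaw 0.245 j7 -0.75 open 0.0794 grip 45.0 F [-0.5 -0.5 -0.1]
turn -0.003 tool mm [-0.6  2.4 10. ]
```

```bash

python3 -m crank '{"claw":[1,1,0.2,0,0],"travel":[[0,0,14],[0,0,0],[0,0,0],[0,0,0],[0,0,0]],"yaw":[0,0,0,0,0]}'
python3 -m crank '{"claw":[0,0,0,0],"travel":[[0,0,-40],[0,0,-50],[0,0,-50],[0,0,0]],"yaw":[0,0,0,0]}' 
python3 - <<'E'
from h import *
from bench import capture,mark_of
for c in("scene","top"):
    capture(c);print(c,[(np.round(m["xy"]),round(m["confidence"],2)) for m in mark_of("offcut_mid",c)])
print(proj("scene",[[.4,-.322,.03]]),proj("top",[[.4,-.322,.03]]))
for X in np.load("vise.npy")[None]: print("lug",bed2w(X,(X[4]+.059,0,.055)),"uphill lug at open .088",bed2w(X,(.088+.059,0,.055)))
E
python3 go.py 0.5536 0.0193 0.23 -0.1545
```

```text
clock: 9.62
ee_pos: [0.395, -0.3239, 0.0791]
tool_rot: [3.141, -0.001, 0.248]
contact_force: [-0.7, -0.2, 0.7]
opening: 0.0919
grip_force: 0.0
clock: 10.12
ee_pos: [0.3962, -0.3249, 0.2223]
tool_rot: [3.136, -0.005, 0.247]
contact_force: [1.3, 0.3, -0.4]
opening: 0.0929
grip_force: 0.0
scene [(array([222., 193.]), 0.68)]
top [(array([295., 227.]), 0.67), (array([406., 254.]), 0.43)]
[[221.19458649 192.24195617]] [[407.36064294 257.09478672]]
lug [[0.55355506 0.01931718 0.15429827]] uphill lug at open .088 [[0.59292589 0.01318497 0.17287854]]
t 10.32 pos [ 0.3942 -0.3233  0.2176] yaw 0.248 j7 -0.74 open 0.0928 grip 0.0 F [-0.5 -0.   0.8]
turn 0.402 tool mm [ 104.8 -363.1  -12.4]
```

```bash

python3 -m crank '{"claw":[0,0,0,0,0],"travel":[[0,0,-4],[0,0,-4],[0,0,-4],[17,-60,0],[17,-60,0]],"yaw":[0.134,0.134,0.134,0,0]}' >/dev/null
python3 -m crank '{"claw":[0,0,0,0,0],"travel":[[17,-60,0],[17,-60,0],[17,-60,0],[18,-60,0],[0,0,0]],"yaw":[0,0,0,0,0]}' >/dev/null
python3 -m crank '{"claw":[0],"travel":[[0,0,0]],"yaw":[0]}' >/dev/null
python3 go.py 0.5536 0.0193 0.14 -0.1545
```

```text
t 11.7 pos [0.5508 0.0156 0.2291] yaw -0.154 j7 -1.83 open 0.0928 grip 0.0 F [-0.6 -0.7  0.9]
turn 0.001 tool mm [ 2.2 -4.  89.1]
```

```bash

python3 -m crank '{"claw":[0,0,0,0,1],"travel":[[2,-4,30],[0,0,40],[0,0,19],[0,0,0],[0,0,0]],"yaw":[0,0,0,0,0]}' 40
python3 -m crank '{"claw":[1,1,1,1],"travel":[[0,0,0],[0,0,0],[0,0,0],[0,0,0]],"yaw":[0,0,0,0]}'
```

```text
clock: 12.32
ee_pos: [0.5544, 0.0185, 0.1421]
tool_rot: [3.141, -0.0, -0.156]
contact_force: [0.7, 0.4, 0.1]
opening: 0.0871
grip_force: 0.0
clock: 12.82
ee_pos: [0.5544, 0.0197, 0.1418]
tool_rot: [-3.142, -0.0, -0.154]
contact_force: [-0.7, 0.5, 0.1]
opening: 0.0474
grip_force: 0.0
```

```bash

python3 -m crank '{"claw":[1,1],"travel":[[0,0,0],[0,0,0]],"yaw":[0,0]}'
python3 -m crank '{"claw":[1,1,1,1],"travel":[[10,0,-4.7],[10,0,-4.7],[10,0,-4.7],[0,0,0]],"yaw":[0,0,0,0]}'
```

```text
clock: 13.08
ee_pos: [0.5547, 0.0213, 0.1417]
tool_rot: [-3.14, -0.0, -0.153]
contact_force: [0.3, 4.9, 1.3]
opening: 0.0437
grip_force: 40.0
clock: 13.58
ee_pos: [0.5831, 0.0171, 0.1551]
tool_rot: [-3.14, 0.003, -0.153]
contact_force: [-3.0, 6.7, -0.9]
opening: 0.0435
grip_force: 40.0
```

```bash

python3 -m crank '{"claw":[1,1,1],"travel":[[8,0,-3.7],[3,0,-1.4],[0,0,0]],"yaw":[0,0,0]}'
python3 -m crank '{"claw":[1,1],"travel":[[3,0,-1.4],[0,0,0]],"yaw":[0,0]}'
```

```text
clock: 13.95
ee_pos: [0.593, 0.0157, 0.1598]
tool_rot: [-3.14, 0.004, -0.152]
contact_force: [-3.3, 6.6, -4.3]
opening: 0.0438
grip_force: 40.0
clock: 14.2
ee_pos: [0.5938, 0.0155, 0.1602]
tool_rot: [-3.141, 0.009, -0.152]
contact_force: [-8.4, 7.6, -6.2]
opening: 0.0436
grip_force: 40.0
```

The jaw has reached its open stop at 90 mm. I'll release it and go for the blank.

```bash

python3 -m crank '{"claw":[1,0.2,0,0,0],"travel":[[-2,0,1],[0,0,0],[0,0,0],[0,0,-30],[0,0,-60]],"yaw":[0,0,0,0,0]}'
python3 go.py 0.6643 -0.2698 0.2 1.110
python3 -m crank '{"claw":[0,0,0,0],"travel":[[0,0,0],[0,0,0],[0,0,0],[0,0,0]],"yaw":[-0.18,-0.18,-0.18,-0.18]}' >/dev/null
python3 -m crank '{"claw":[0,0,0,0],"travel":[[0,0,0],[0,0,0],[0,0,0],[0,0,0]],"yaw":[-0.18,-0.18,-0.18,0]}' >/dev/null
python3 go.py 0.6643 -0.2698 0.2 1.110
```

```text
clock: 14.82
ee_pos: [0.5948, 0.0127, 0.2503]
tool_rot: [3.14, 0.004, -0.155]
contact_force: [1.3, 0.1, 0.6]
opening: 0.0789
grip_force: 0.0
t 14.82 pos [0.5948 0.0127 0.2503] yaw -0.155 j7 -1.82 open 0.0789 grip 0.0 F [1.3 0.1 0.6]
turn -1.265 tool mm [-222.2  187.9   50.3]
t 15.82 pos [0.596  0.0125 0.2513] yaw 1.104 j7 -0.74 open 0.093 grip 0.0 F [ 0.1 -0.4  0.6]
turn -0.006 tool mm [-222.5  186.7   51.3]
```

```bash

python3 -m crank '{"claw":[0,0,0,0,0],"travel":[[-37,31,0],[-37,31,0],[-37,31,0],[-37,31,0],[-37,31,0]],"yaw":[0,0,0,0,0]}' >/dev/null
python3 -m crank '{"claw":[0,0,0,0],"travel":[[-37,31,0],[0,0,50],[0,0,0],[0,0,0]],"yaw":[-0.006,0,0,0]}' >/dev/null
python3 go.py 0.6643 -0.2698 0.043 1.110
```

```text
t 16.95 pos [ 0.6632 -0.2678  0.2024] yaw 1.111 j7 -0.3 open 0.0926 grip 0.0 F [-0.5 -0.4  0.4]
turn 0.001 tool mm [ -1.3   1.9 159.4]
```

```bash

python3 -m crank '{"claw":[0,0,0,0,0],"travel":[[-1,2,50],[0,0,50],[0,0,30],[0,0,20],[0,0,9]],"yaw":[0,0,0,0,0]}'
python3 -m crank '{"claw":[0.3,1,1,1,1],"travel":[[0,0,0],[0,0,0],[0,0,0],[0,0,0],[0,0,0]],"yaw":[0,0,0,0,0]}' 45
python3 go.py 0.6643 -0.2698 0.043 1.110
```

```text
clock: 17.58
ee_pos: [0.6647, -0.2701, 0.0427]
tool_rot: [3.14, -0.0, 1.112]
contact_force: [-0.3, 0.5, -0.7]
opening: 0.0929
grip_force: 0.0
clock: 18.2
ee_pos: [0.6639, -0.2705, 0.0425]
tool_rot: [3.141, 0.0, 1.112]
contact_force: [-1.3, 0.9, 2.0]
opening: 0.0495
grip_force: 44.9
t 18.2 pos [ 0.6639 -0.2705  0.0425] yaw 1.112 j7 -0.35 open 0.0495 grip 44.9 F [-1.3  0.9  2. ]
turn 0.002 tool mm [ 0.8  0.1 -0.5]
```

```bash

python3 -m crank '{"claw":[1,1,1,1,1],"travel":[[0,0,-15],[0,0,-45],[0,0,-50],[0,0,-50],[0,0,-48]],"yaw":[0,0,0,0,0]}'
python3 -m crank '{"claw":[1,1,1],"travel":[[0,0,0],[0,0,0],[0,0,0]],"yaw":[-0.15,-0.155,0]}' 
python3 go.py 0.508 0.029 0.25 1.416
```

```text
clock: 18.82
ee_pos: [0.6635, -0.2703, 0.2527]
tool_rot: [3.141, -0.0, 1.112]
contact_force: [-0.2, 0.3, -3.1]
opening: 0.0498
grip_force: 44.9
clock: 19.2
ee_pos: [0.6634, -0.2705, 0.2507]
tool_rot: [-3.141, -0.0, 1.416]
contact_force: [-0.3, -0.1, -3.0]
opening: 0.0499
grip_force: 44.9
t 19.2 pos [ 0.6634 -0.2705  0.2507] yaw 1.416 j7 -0.03 open 0.0499 grip 44.9 F [-0.3 -0.1 -3. ]
turn -0.0 tool mm [ 272.  -199.8    0.7]
```

```bash

python3 -m crank '{"claw":[1,1,1,1,1],"travel":[[39,-28.5,0],[39,-28.5,0],[39,-28.5,0],[39,-28.5,0],[39,-28.5,0]],"yaw":[0,0,0,0,0]}' >/dev/null
python3 -m crank '{"claw":[1,1,1,1,1],"travel":[[39,-28.5,0],[38,-28.5,0],[0,0,40],[0,0,0],[0,0,0]],"yaw":[0,0,0,0,0]}' 
python3 go.py 0.508 0.029 0.126 1.416
python3 - <<'E'
from h import *
from bench import capture
S,T=capture("scene")["frame"],capture("top")["frame"]
cv2.imwrite("pics/p1.png",np.hstack([cv2.resize(S[110:230,290:390,::-1],(500,600),interpolation=cv2.INTER_CUBIC),cv2.resize(T[170:270,260:310,::-1],(300,600),interpolation=cv2.INTER_CUBIC)]))
E
```

```text
clock: 20.45
ee_pos: [0.5091, 0.0286, 0.211]
tool_rot: [3.141, -0.0, 1.414]
contact_force: [-1.2, -0.2, -2.5]
opening: 0.0497
grip_force: 44.9
t 20.45 pos [0.5091 0.0286 0.211 ] yaw 1.414 j7 -0.55 open 0.0497 grip 44.9 F [-1.2 -0.2 -2.5]
turn -0.002 tool mm [ 0.2 -1.1 85. ]
```

View pics/p1.png

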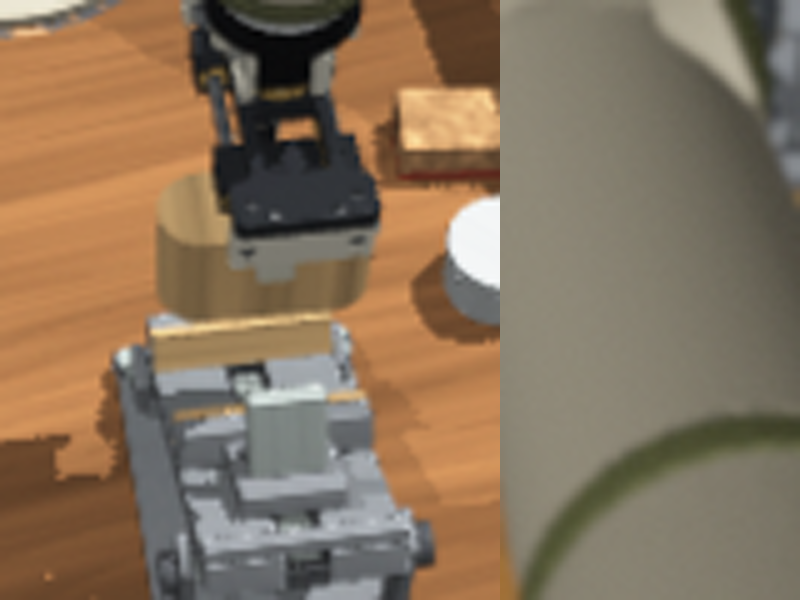

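The blank is held upright over the vise. The fixed jaw's wood face is now bare at crop (150–332, 318–368), which gives a direct check of the bed origin.

```bash
python3 - <<'E'
from h import *
v=np.load("vise.npy")
P={"fixed":[(0,-55,26),(0,55,26),(0,-55,0),(0,55,0)],"jaw":[(90,-55,26),(90,55,26)],"lug":[(156,-22,66),(156,22,66)],"stop":[(208,-56,10),(208,56,10)]}
for n,X in P.items(): print(n,((proj("scene",bed2w(v,np.array(X)/1000))-[290,110]+.5)*5).round().tolist())
p=np.array([.5086,.0286,.211])
print("pixel per 5mm bedx/bedy/z", ((proj("scene",bed2w(v,np.array([[5,0,0],[0,5,0],[0,0,5]])/1000))-proj("scene",v[:3]))*5).round(1).tolist())
b=prism(outline(.05,.12,1,1),-.042,.028)@Ro.from_euler('z',-.1545).as_matrix().T+p
q=(proj("scene",b)-[290,110]+.5)*5;print("blank ext",q.min(0).round(),q.max(0).round())
E
```

```text
fixed [[150.0, 333.0], [330.0, 314.0], [153.0, 371.0], [330.0, 352.0]]
jaw [[170.0, 409.0], [360.0, 388.0]]
lug [[244.0, 401.0], [325.0, 392.0]]
stop [[198.0, 549.0], [408.0, 526.0]]
pixel per 5mm bedx/bedy/z [[1.3, 4.0], [8.1, -0.9], [-0.2, -7.1]]
blank ext [154. 162.] [378. 326.]
```

```bash

python3 -m crank '{"claw":[1,1,1,1,1],"travel":[[0,-1,30],[0,0,25],[0,0,15],[0,0,5],[0,0,0]],"yaw":[0,0,0,0,0]}'
python3 -m crank '{"claw":[1,1],"travel":[[0,0,4],[0,0,0]],"yaw":[0,0]}'
```

```text
clock: 21.18
ee_pos: [0.5079, 0.0291, 0.1355]
tool_rot: [3.141, -0.0, 1.417]
contact_force: [0.8, 0.3, -3.1]
opening: 0.0499
grip_force: 44.9
clock: 21.42
ee_pos: [0.5076, 0.0291, 0.1314]
tool_rot: [3.141, 0.0, 1.417]
contact_force: [-0.6, 0.6, -3.8]
opening: 0.05
grip_force: 44.9
```

```bash

python3 -m crank '{"claw":[1,1],"travel":[[0,0,3],[0,0,0]],"yaw":[0,0]}'
python3 -m crank '{"claw":[1,1],"travel":[[0,0,2],[0,0,0]],"yaw":[0,0]}'
```

```text
clock: 21.68
ee_pos: [0.5074, 0.0291, 0.1281]
tool_rot: [-3.141, 0.0, 1.417]
contact_force: [-0.6, 0.4, -3.4]
opening: 0.0494
grip_force: 44.9
clock: 21.92
ee_pos: [0.5074, 0.0291, 0.126]
tool_rot: [-3.141, 0.0, 1.417]
contact_force: [-0.0, 0.5, -2.2]
opening: 0.0496
grip_force: 44.9
```

```bash

python3 -m crank '{"claw":[1,1],"travel":[[0,0,2],[0,0,0]],"yaw":[0,0]}'
python3 -m crank '{"claw":[1,1],"travel":[[0,0,2],[0,0,0]],"yaw":[0,0]}'
```

```text
clock: 22.18
ee_pos: [0.5074, 0.0291, 0.124]
tool_rot: [-3.141, 0.0, 1.417]
contact_force: [0.6, 0.9, -3.7]
opening: 0.0496
grip_force: 44.9
clock: 22.42
ee_pos: [0.5074, 0.0291, 0.122]
tool_rot: [-3.141, 0.0, 1.417]
contact_force: [0.7, -0.0, -2.7]
opening: 0.05
grip_force: 44.9
```

```bash

python3 -m crank '{"claw":[1,1],"travel":[[0,0,2],[0,0,0]],"yaw":[0,0]}'
python3 -m crank '{"claw":[1,1],"travel":[[0,0,2],[0,0,0]],"yaw":[0,0]}'
```

```text
clock: 22.68
ee_pos: [0.5074, 0.0291, 0.12]
tool_rot: [-3.141, 0.0, 1.417]
contact_force: [0.1, -0.5, -4.4]
opening: 0.0499
grip_force: 44.9
clock: 22.92
ee_pos: [0.5076, 0.029, 0.1191]
tool_rot: [3.141, 0.0, 1.417]
contact_force: [-3.4, -2.1, 11.6]
opening: 0.0501
grip_force: 44.9
```

The blank touched the bed at TCP z of about 0.119. Now I'll ease the grip and let it lean onto the slope, following it with the fingers.

```bash

python3 -m crank '{"claw":[1,0.42,0.40,0.40],"travel":[[0,0,0],[0,-1,0],[0,-1,-1],[0,-1,-2]],"yaw":[0,0,0,0]}' 5
python3 -m crank '{"claw":[0.40,0.36,0.36],"travel":[[0,-2,-3],[0,-2,-2],[0,0,0]],"yaw":[0,0,0]}'
```

```text
clock: 23.42
ee_pos: [0.5044, 0.0297, 0.1212]
tool_rot: [-3.141, 0.0, 1.417]
contact_force: [-0.7, 0.4, -1.4]
opening: 0.0559
grip_force: 0.4
clock: 23.8
ee_pos: [0.5003, 0.0302, 0.1264]
tool_rot: [-3.142, 0.0, 1.417]
contact_force: [-2.2, 0.7, 0.9]
opening: 0.0594
grip_force: 1.0
```

```bash

python3 -m crank '{"claw":[0.32,0.28,0.24,0.20,0.16],"travel":[[0,-2,-1],[0,-2,-1],[0,-2,-1],[0,-2,-1],[0,-2,-1]],"yaw":[0,0,0,0,0]}'
python3 -m crank '{"claw":[0.12,0.08,0.04,0,0],"travel":[[0,-2,0],[0,-2,0],[0,-2,0],[0,0,0],[0,0,0]],"yaw":[0,0,0,0,0]}'
python3 - <<'E'
from h import *
from bench import capture
S=capture("scene")["frame"]
cv2.imwrite("pics/p2.png",cv2.resize(S[110:230,290:390,::-1],(500,600),interpolation=cv2.INTER_CUBIC))
E
```

```text
clock: 24.42
ee_pos: [0.4907, 0.0318, 0.1313]
tool_rot: [3.141, -0.0, 1.417]
contact_force: [0.8, -0.5, -0.3]
opening: 0.0775
grip_force: 0.0
clock: 25.05
ee_pos: [0.4849, 0.0327, 0.1312]
tool_rot: [3.142, -0.0, 1.417]
contact_force: [-0.4, 0.3, 0.0]
opening: 0.0928
grip_force: 0.0
```

View pics/p2.png

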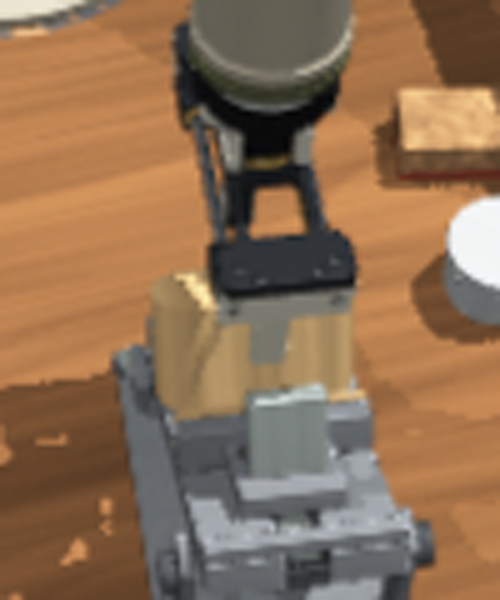

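The picture shows the blank down between the jaws, tilted with the bed and upright (crop 150–355, 280–415). I'll lift clear and turn for the lug.

```bash

python3 -m crank '{"claw":[0,0,0,0,0],"travel":[[0,0,-6],[0,0,-15],[0,0,-30],[0,0,-40],[0,0,-40]],"yaw":[0,0,0,0,0]}'
python3 -m crank '{"claw":[0,0,0,0,0],"travel":[[0,0,0],[0,0,0],[0,0,0],[0,0,0],[0,0,0]],"yaw":[0.175,0.175,0.175,0.175,0.175]}' >/dev/null
python3 -m crank '{"claw":[0,0,0,0,0],"travel":[[0,0,0],[0,0,0],[0,0,0],[0,0,0],[0,0,0]],"yaw":[0.175,0.175,0.175,0.172,0]}' >/dev/null
python3 go.py 0.5938 0.0158 0.25 -0.1545 0.5938 0.0158 0.158 -0.1545
python3 - <<'E'
from h import *
from bench import capture
S=capture("scene")["frame"];v=np.load("vise.npy");v[2]-=.003
im=cv2.resize(S[130:230,290:390,::-1],(600,600),interpolation=cv2.INTER_CUBIC)
for y in(-60,60):
  for x,z in((0,70),(50,70)):pass
P=prism(outline(.05,.12,1,1)+[.025,0],0,.07)
q=((proj("scene",bed2w(v,P))-[290,130]+.5)*6).astype(np.int32);n=len(q)//2
for k in(q[:n],q[n:]):cv2.polylines(im,[cv2.convexHull(k)],True,(0,0,255),1)
cv2.imwrite("pics/p3.png",im)
E
```

```text
clock: 25.72
ee_pos: [0.4845, 0.0328, 0.2645]
tool_rot: [3.141, -0.0, 1.417]
contact_force: [0.1, -0.8, 0.1]
opening: 0.0932
grip_force: 0.0
t 26.98 pos [0.4847 0.0329 0.2631] yaw -0.154 j7 -1.94 open 0.0928 grip 0.0 F [-0.3 -0.1 -0.1]
turn 0.001 tool mm [1.104e+02 1.000e-01 1.310e+01]
turn -0.0 tool mm [ 0. -0. 92.]
```

View pics/p3.png

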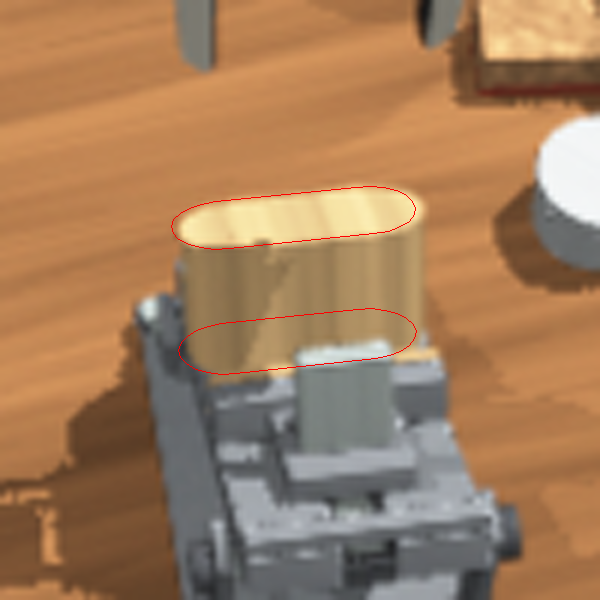

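The blank sits flush on the bed at the fixed jaw, within about 4 mm of the model along the jaws. Now I'll close the jaw.

```bash

python3 -m crank '{"claw":[0,0,0,0,0],"travel":[[55,0,13],[55,0,0],[0,0,0],[0,0,45],[0,0,45]],"yaw":[0,0,0,0,0]}'
python3 -m crank '{"claw":[1,1,1,1,1],"travel":[[0,0,0],[0,0,0],[0,0,0],[0,0,0],[0,0,0]],"yaw":[0,0,0,0,0]}' 40
python3 -m crank '{"claw":[1,1,1],"travel":[[0,0,0],[0,0,0],[0,0,0]],"yaw":[0,0,0]}' 40
```

```text
clock: 27.65
ee_pos: [0.5931, 0.0158, 0.159]
tool_rot: [-3.141, -0.001, -0.152]
contact_force: [0.7, -0.7, -1.9]
opening: 0.093
grip_force: 0.0
clock: 28.28
ee_pos: [0.5937, 0.0157, 0.16]
tool_rot: [-3.141, -0.001, -0.155]
contact_force: [0.6, 0.5, -0.2]
opening: 0.0479
grip_force: 0.0
clock: 28.65
ee_pos: [0.5936, 0.0156, 0.1597]
tool_rot: [-3.142, -0.001, -0.155]
contact_force: [-1.2, -1.4, 6.2]
opening: 0.0443
grip_force: 40.0
```

```bash

python3 -m crank '{"claw":[1,1,1,1,1],"travel":[[-8,0,3.7],[-8,0,3.7],[-8,0,3.7],[-6,0,2.8],[0,0,0]],"yaw":[0,0,0,0,0]}'
python3 -m crank '{"claw":[1,1,1,1],"travel":[[-3,0,1.4],[-2,0,0.9],[-1,0,0.5],[0,0,0]],"yaw":[0,0,0,0]}'
```

```text
clock: 29.28
ee_pos: [0.5636, 0.0201, 0.1456]
tool_rot: [3.141, 0.0, -0.155]
contact_force: [-2.8, -0.9, 5.5]
opening: 0.0434
grip_force: 40.0
clock: 29.78
ee_pos: [0.5584, 0.0209, 0.1431]
tool_rot: [3.141, -0.001, -0.155]
contact_force: [-1.5, -2.3, 7.1]
opening: 0.0436
grip_force: 40.0
```

```bash

python3 -m crank '{"claw":[1,1],"travel":[[-1,0,0.5],[0,0,0]],"yaw":[0,0]}'
python3 -m crank '{"claw":[1,1],"travel":[[-1,0,0.5],[0,0,0]],"yaw":[0,0]}'
python3 -m crank '{"claw":[1,1],"travel":[[-1,0,0.5],[0,0,0]],"yaw":[0,0]}'
```

```text
clock: 30.02
ee_pos: [0.5578, 0.021, 0.1428]
tool_rot: [3.141, -0.002, -0.155]
contact_force: [-1.2, -2.1, 9.6]
opening: 0.0436
grip_force: 40.0
clock: 30.28
ee_pos: [0.5578, 0.021, 0.1428]
tool_rot: [-3.141, -0.004, -0.156]
contact_force: [1.0, -3.2, 11.2]
opening: 0.0434
grip_force: 40.0
clock: 30.52
ee_pos: [0.5578, 0.021, 0.1428]
tool_rot: [-3.141, -0.006, -0.156]
contact_force: [2.4, -4.0, 15.2]
opening: 0.0441
grip_force: 40.0
```

```bash

python3 -m crank '{"claw":[1,1,1],"travel":[[-3,0,0.6],[-3,0,0.6],[0,0,0]],"yaw":[0,0,0]}'
python3 -m crank '{"claw":[1,1,1],"travel":[[-3,0,0],[-2,0,0],[0,0,0]],"yaw":[0,0,0]}'
```

```text
clock: 30.9
ee_pos: [0.5576, 0.021, 0.1428]
tool_rot: [-3.139, -0.016, -0.157]
contact_force: [16.7, -7.7, 10.1]
opening: 0.0437
grip_force: 40.0
clock: 31.28
ee_pos: [0.5568, 0.0212, 0.1429]
tool_rot: [-3.138, -0.023, -0.158]
contact_force: [29.1, -10.6, -1.9]
opening: 0.0435
grip_force: 40.0
```

That pressed about 29 N against the blank. I'll unload, release, retreat and verify.

```bash

python3 -m crank '{"claw":[1,1,0.3,0,0],"travel":[[5,0,0],[4,0,-1],[0,0,0],[0,0,0],[0,0,0]],"yaw":[0,0,0,0,0]}'
python3 -m crank '{"claw":[0,0,0,0],"travel":[[0,0,-30],[0,0,-50],[0,0,-50],[0,0,0]],"yaw":[0,0,0,0]}'
python3 -m crank '{"claw":[0,0,0,0,0],"travel":[[0,60,0],[0,60,0],[0,60,0],[0,60,0],[0,0,0]],"yaw":[0,0,0,0,0]}'
python3 - <<'E'
from h import *
from bench import capture,mark_of
v=np.load("vise.npy");v[2]-=.003;v[:3]+=bedR(v[3])@[0,.0025,0]
out=[]
for c,(x0,y0) in(("scene",(300,140)),("top",(255,160))):
    im=cv2.resize(capture(c)["frame"][y0:y0+100,x0:x0+80,::-1],(400,500),interpolation=cv2.INTER_CUBIC)
    print(c,[(np.round(m["xy"]),round(m["confidence"],2)) for m in mark_of("offcut_mid",c)])
    for P in(prism(outline(.05,.12,1,1)+[.025,0],0,.07),np.array([(x,y,z) for z in(.017,.066) for x,y in((.102,.022),(.102,-.022),(.116,-.022),(.116,.022))])):
        q=((proj(c,bed2w(v,P))-[x0,y0]+.5)*5).astype(np.int32);n=len(q)//2
        for k in(q[:n],q[n:]):cv2.polylines(im,[cv2.convexHull(k)],True,(0,0,255),1)
    out.append(im)
cv2.imwrite("pics/end.png",np.hstack(out))
E
```

```text
clock: 31.9
ee_pos: [0.5525, 0.0222, 0.1404]
tool_rot: [3.141, 0.001, -0.155]
contact_force: [0.4, -0.4, -0.3]
opening: 0.0692
grip_force: 0.0
clock: 32.4
ee_pos: [0.5546, 0.0223, 0.2743]
tool_rot: [-3.14, -0.006, -0.155]
contact_force: [1.0, -0.2, -1.1]
opening: 0.0924
grip_force: 0.0
clock: 33.02
ee_pos: [0.5137, -0.2201, 0.2696]
tool_rot: [3.14, 0.002, -0.163]
contact_force: [0.8, 0.8, -0.8]
opening: 0.093
grip_force: 0.0
scene [(array([225., 191.]), 0.96)]
top []
```

View pics/end.png

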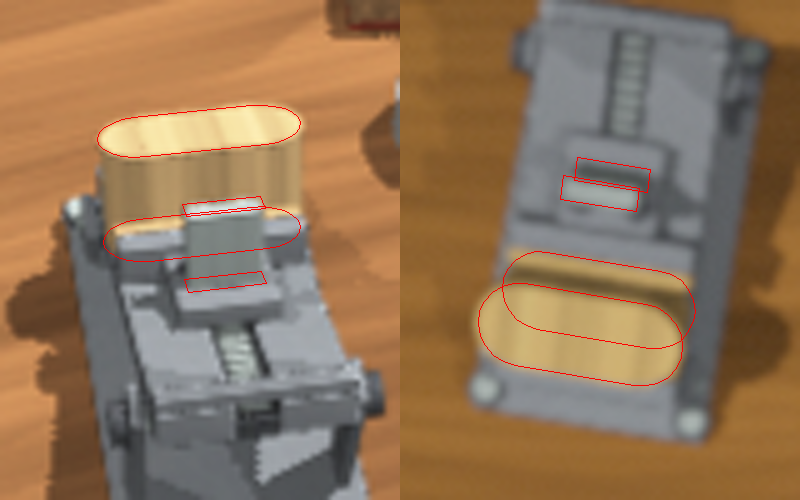

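The final picture shows the blank matching the snug pose in both views, with blank outlines at crop (100–300,105–260) and (480–690,250–385). The lug matches a 50 mm opening, and the remnant is in the box at scene (225,191). I'm handing it in.

```bash
python3 -c "
from bench import finish_job
print(finish_job())"
```

```text
the job is handed in; nothing more can be done
None
```

I handed the job in at about 33 s. In the last pictures the remnant is in the larger scrap box, and the blank stands on the vise bed, centred and held between the jaws at about 50 mm opening; `finish_job()` gave no verdict.

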